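# Zero the bench thickness gauge and hold its cam lift open

### The job

Zero the bench thickness gauge for the next ring blank: while its contact still rests on the anvil, press the big round key of the readout fully down and let it come back up. Then take the gauge's ball lever, swing it up to the cam's highest lift, neither short of it nor past it, and finish holding it still there, so that a blank can be slipped under; never let the contact snap down, do not press the key with the contact raised, and leave the other things on the bench where they are.

Things in the scene. Friction and masses are not known exactly. Their poses are not given: they have to be found in the camera images.
- gauge: Fixed bench thickness gauge: grey base 160 (x) x 110 (y) x 36 mm, anvil disc in front (top 46 mm up), column at the back (top 241 mm up), arm, and a probe housing 36 mm square, 2 to 38 mm in front of the origin, 128 to 185 mm up; spindle tab 217 mm up at rest. Origin: centre of underside. z up, -x front, where the lever points; lever on the +y side. Left or right of the readout, yaw up to 20 deg.
- lever (a joint): Cam lever angle (rad) about a level shaft along the gauge's y. 0: at rest, arm pointing forward (gauge -x), 45 deg below level; grows as the ball rises. Highest lift at 1.396 (80 deg from rest), arm 35 deg above level, still forward; no stop or notch there; past it the lift falls, far stop at 1.92. A spring returns it to 0 if let go: 2 to 4 N at the ball, more as it rises.
- lever_ball (a point): Centre of the black ball (22 mm diameter) at the end of the lever, 110 mm from the shaft's axis; the arm is an 8 mm steel rod. It lies 50 mm to the gauge's +y side of its middle, about 123 mm above the bench at rest and 264 mm at the highest lift. The ball has free room around it.
- lever_pivot (a point): Point on the axis of the lever's shaft in the plane of the lever's arm and ball: in the gauge's frame 20 mm in front of the origin (-x), 50 mm to +y, 201 mm up.
- spindle (a joint): Lift of the spindle and its contact (m), driven by the cam: 0 with the contact on the anvil, about 0.0071 at the highest lift (0.009 x (cos(lever - 1.396) - cos 1.396), less about 0.0003 of play). A spring presses it down.
- readout: Desk readout, fixed: grey case 150 (x) by 190 (y) mm, a keypad ledge 34 mm high in front (towards -x) and the display part, 81 mm high, behind it (x above 10 mm). Origin: centre of its underside. Eight small oblong keys on the ledge are flush dummies for this job. It is turned up to 15 degrees.
- zero_key (a joint): The zero key, the only big round key (26 mm diameter) of the readout, right of the small keys as seen from the robot: 0 up, 0.006 m fully down; it goes straight down against a spring, about 4 N when fully down, and springs back.
- zero_key_top (a point): Centre of the top face of the round key, on the readout's ledge; moves down with the key.
- pliers: Loose bystander: pliers, blue grips, 150 mm long, lying. Origin on the bench near the middle.
- file: Loose bystander: hand file, wooden handle, 220 mm long, lying. Origin on the bench near the middle.
- wax_ring: Loose bystander: blue wax ring, 28 mm diameter, 10 mm high, lying flat. Origin: centre of its underside.
- gauge_block: Loose bystander: steel gauge block 30 by 9 by 20 mm high. Origin: centre of its underside.
- bur_stand: Loose bystander: wooden block 90 by 60 by 30 mm with burs, 55 mm high in all. Origin: centre of its underside.
- jar: Loose bystander: small jar, 52 mm diameter, 60 mm high. Origin: centre of its underside.
- brush: Loose bystander: bench brush, lying. Origin on the bench below its middle.
- dish: Loose bystander: white dish, 84 mm diameter, 22 mm high. Origin: centre of its underside.

How it is judged (in metres and radians):
On the way, in this order (a step that is already met when the one before it is completed fails the run):
1. the round key is pressed fully down while the lever is at rest (value of joint zero_key above 0.005 m and value of joint lever below 0.08 rad), for 0.1 s.
2. the key is released and back up, the lever still at rest (value of joint zero_key below 0.001 m and value of joint lever below 0.08 rad), for 0.1 s.
At the end, for the whole second after the job is handed in: The lever is held still (under 0.1 rad/s) by the fingers (over 1 N on it) within 0.16 rad of its highest lift (1.396 rad), the spindle raised over 6.8 mm, the key up (under 1 mm), and each loose bystander within 30 mm of where it was (value of joint lever between 1.236 and 1.556 rad and value of joint spindle above 0.0068 m and velocity of joint lever between -0.1 and 0.1 rad/s and contact force between the fingers and lever above 1 N and value of joint zero_key below 0.001 m and distance of each of pliers, file, wax_ring, gauge_block, bur_stand, jar, brush, dish from where it was at the start of the episode below 0.03 m); the arm keeps its last pose, push and grip.
It fails at once if the contact snaps down (spindle falling faster than 60 mm/s) (velocity of joint spindle below -0.06 m/s).
It fails at once if the key is pressed (over 3 mm) while the contact is raised (value of joint zero_key above 0.003 m and value of joint lever above 0.2 rad).
It fails at once if a loose bystander is moved over 30 mm (distance of any of pliers, file, wax_ring, gauge_block, bur_stand, jar, brush, dish from where it was at the start of the episode above 0.03 m).
It also fails if it takes over 56 s, if anything falls off the work surface, if the arm or the gripper's body presses on something with over 40 N, if the wrist force passes 120 N, or if a joint passes its speed limit or range.

### The arm

A 6-joint arm with a two-finger parallel gripper is mounted at the origin on the work surface. World frame = base frame: x ahead of the robot, y to its left, z up, the work surface at z = 0. Lengths are in m, angles in degrees, forces in N, time in s.
With the tool pointing down it reaches from about 0.375 to 0.9 m from the base axis. Payload 3.1 kg.
Tool frame: the origin (TCP) lies midway between the tips of the shut fingers; the grasp point (between the pads) lies 19 mm behind it; z points along the fingers, y is the line along which they close (so a half turn about z gives the same grasp; the last joint's range is limited). The gripper opens to 87 mm and grips with 3 to 60 N. Pads are 19 mm wide; open, the fingers measure 117 mm over their backs; the gripper's body (75 mm by 190 mm) begins 51 mm behind the grasp point.
Start: joints at [55.204, 30.224, 82.088, -0, 67.689, -10.227], TCP at [0.26, 0.568, 0.194] pointing down, gripper open.
Joint ranges: [-176.69, 176.69], [-43.24, 126.21], [12.49, 139.97], [-82, 262], [0, 151.66], [-163.58, 163.58]. Speed limits (degrees/s): [159.86, 159.86, 180, 180, 180, 180].

### API

Orientations are given as a 3x3 rotation matrix whose columns are the frame's x, y, z axes.
In Python, from rig import bot gives the robot as it stands.
- The arm moves only by the shell command python3 steer.py FILE, which reads ROWS from the file FILE. ROWS is one flat JSON list of numbers that holds 1 to 20 rows one after another, with no inner brackets; each row has 7 numbers: dx, dy, dz in units of 25 mm, then a rotation vector rx, ry, rz in units of 10 degrees, then the opening from 0.0 (shut) to 1.0 (fully open); each row is the pose to reach, as a shift and turn from the pose commanded when the command began, along the tool's axes at that moment; what a row does not reach only later rows make up. A row lasts 1/10 s, in which the tool goes at most 0.05 m and 8.59 degrees, less where a joint would pass 70% of its speed; a pose out of reach is approached as far as the arm can. The fingers move at their own pace and stop on an object; the grip force is fixed at half the most. Time passes only in rows, so rows that do not move let the fingers close. It prints the time, the measured TCP pose, the force, the opening and the grip force at its end. Input that does not fit is refused with a message, and nothing moves.
- bot.read_state(): the state, without advancing time (a new reading comes with each control period).
- bot.capture(name): name is "scene" or "top"; returns a dict with "color" (480x640x3 uint8, red, green, blue), "K" (3x3 intrinsics, pixels), "D" ([k1, k2, p1, p2, k3] as OpenCV has them; the pictures are not rectified), "view" (4x4, takes a point from world to camera coordinates). Camera axes: x right, y up, looking along -z (the intrinsics and any distortion apply to the point x, -y, -z); pixel columns grow to the right and rows downward; lengths in m; the calibration is good to about 2 mm. A picture is of the moment at which its call begins. There is no depth.
- bot.hand_in(): hands the job in; it is judged then, once.
The state is a dict: "time_s": time; "joint_positions": joint angles; "qvel": joint speeds; "tau": joint torques, N m; "position": TCP position; "tcp_rot": TCP orientation; "force": force on the tool from outside, world axes, zero at the start; "moment": the same for the moment, N m; "opening": opening from 0.0 (shut) to 1.0 (fully open); "grasp_force": force on a finger pad.
Only numpy, scipy, OpenCV 4.12 (cv2) and the standard library are available. Lean on these libraries where they do the work, as an engineer would, in place of code of your own. Each camera call takes 0.05 s, during which the arm holds its last target. There are 200 camera calls.

## Working session

There is one attempt and no reset: what is moved stays moved. The work goes in short steps, Python scripts to look and compute and a shell command to move; the robot and the scene stay as the last step left them, time stands still between calls to the robot, and variables do not carry over. Pictures are saved under pics/ and viewed, at most 10 in all, crops included, and the job is handed in when it is done.

```bash
ls; mkdir -p pics
cat > h.py <<'E'
import numpy as np, cv2, json
from rig import bot
def cap(n,f):
    c=bot.capture(n); cv2.imwrite(f'pics/{f}.png',c['color'][:,:,::-1]); np.savez(f'pics/{f}.npz',K=c['K'],D=c['D'],view=c['view']); return c
def ld(f):
    c=np.load(f'pics/{f}.npz'); return c
def proj(c,P):
    V=np.array(c['view']);P=np.atleast_2d(P);p=P@V[:3,:3].T+V[:3,3];p=p*[1,-1,-1]
    return cv2.projectPoints(p.reshape(-1,1,3),np.zeros(3),np.zeros(3),np.array(c['K'],float),np.array(c['D'],float))[0].reshape(-1,2)
def ray(c,uv):
    V=np.array(c['view']);u=cv2.undistortPoints(np.array([[uv]],float),np.array(c['K'],float),np.array(c['D'],float)).ravel()
    d=V[:3,:3].T@np.array([u[0],-u[1],-1]);return -V[:3,:3].T@V[:3,3],d/np.linalg.norm(d)
def tri(*cu):
    A=np.zeros((3,3));b=np.zeros(3);R=[]
    for c,uv in cu:
        o,d=ray(c,uv);M=np.eye(3)-np.outer(d,d);A+=M;b+=M@o;R.append((M,o))
    X=np.linalg.solve(A,b);return X,[np.linalg.norm(M@(X-o)) for M,o in R]
def atz(c,uv,z):
    o,d=ray(c,uv);return o+d*(z-o[2])/d[2]
E
python3 -c "
from h import *
for n in('scene','top'):
    c=cap(n,n+'1');V=np.array(c['view']);print(n,-V[:3,:3].T@V[:3,3],np.array(c['D']))
print(bot.read_state())"
```

```text
pics
rig.py
steer.py
scene [1.1164079  1.00997105 0.97340462] [0.06903996 0.         0.         0.         0.        ]
top [ 0.31377425 -0.00336823  1.47819197] [0.04700322 0.         0.         0.         0.        ]
{'time_s': 0.1, 'joint_positions': array([ 5.52069361e+01,  3.02748345e+01,  8.21490362e+01,  2.19091421e-04,
        6.76906069e+01, -1.02261632e+01]), 'qvel': array([-0.04458586, -0.22257185, -0.09500349, -0.03974847, -0.00265869,
       -0.08943846]), 'tau': array([-1.78913695e-05, -4.40987170e+01, -1.77151304e+01,  6.34819921e-02,
        5.33912040e-02, -3.15660850e-05]), 'position': array([0.25938963, 0.5678385 , 0.19335679]), 'tcp_rot': array([[-9.09475629e-01,  4.15755666e-01, -1.14299739e-03],
       [ 4.15757083e-01,  9.09474223e-01, -1.63878290e-03],
       [ 3.58193389e-04, -1.96564237e-03, -9.99998004e-01]]), 'force': array([-1.17222576, -0.67112039,  0.47287453]), 'moment': array([-0.01335001,  0.01775307,  0.05429677]), 'grasp_force': 0.0, 'opening': 0.9995567178512635}
```

View pics/scene1.png

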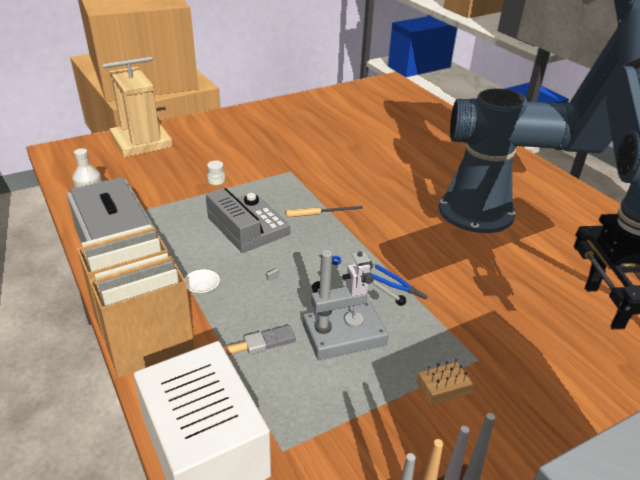

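View pics/top1.png

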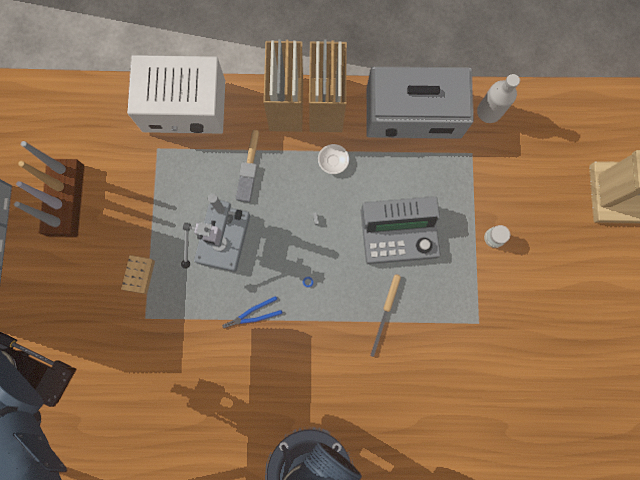

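The scene view shows the lever ball near (401,300) and the round key near (251,199). The top view shows the ball near (186,264) and the key near (424,245). I'll enlarge these to refine the positions.

```bash
python3 -c "
import cv2,numpy as np
a=cv2.imread('pics/scene1.png');b=cv2.imread('pics/top1.png')
f=lambda i,x,y,w,h:cv2.resize(i[y:y+h,x:x+w],(400,300),interpolation=cv2.INTER_CUBIC)
cv2.imwrite('pics/crop1.png',np.vstack([np.hstack([f(a,325,240,100,75),f(a,205,175,100,75)]),np.hstack([f(b,165,195,100,75),f(b,355,190,100,75)])]))"
```

```text
(no output)
```

View pics/crop1.png

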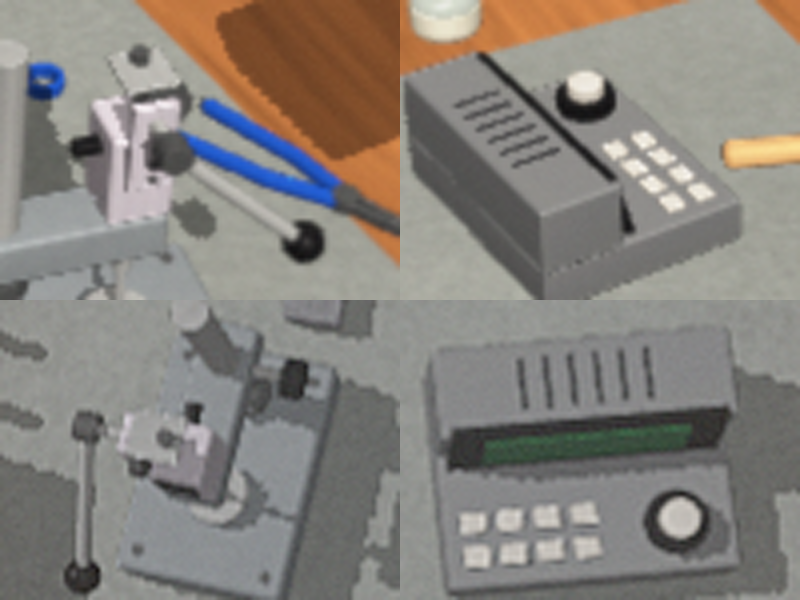

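The crops place the ball at scene (400.5,300.2) and top (185.5,264.2). The white key cap's top is at scene (251.5,194.7) and top (424.8,244.1), and the hub is at scene (369,278) and top (187,226.5).

```bash
python3 -c "
from h import *
s,t=ld('scene1'),ld('top1')
B,e=tri((s,(400.2,299.9)),(t,(185.2,263.9)));print('ball',B,e)
K,e=tri((s,(251.2,194.7)),(t,(424.5,243.9)));print('key',K,e)
P,e=tri((s,(368.7,277.8)),(t,(186.8,226.2)));print('hub',P,e)
d=B-P;print(np.linalg.norm(d),np.degrees(np.arctan2(d[1],d[0])))
# gauge base corners on the top face z=.036 in top crop
for uv in [(120,566),(277,600),(335,368)]:
    print('corner',atz(t,(165+uv[0]/4-.4,195+(uv[1]-300)/4-.4),.036))
# readout ledge front corners z=.034
for uv in [(447,588),(738,563)]:
    print('ro',atz(t,(355+(uv[0]-400)/4-.4,190+(uv[1]-300)/4-.4),.034))
st=bot.read_state();print((st['tcp_rot'].T@(K-st['position'])))
"
```

```text
ball [0.49745173 0.30654019 0.12296491] [np.float64(0.0007053887064231154), np.float64(0.0007053887064230516)]
key [ 0.56602989 -0.28418309  0.05670985] [np.float64(0.0002752535127807038), np.float64(0.0002752535127808317)]
hub [0.57305628 0.29097995 0.2011402 ] [np.float64(0.0009088828123144496), np.float64(0.0009088828123144586)]
0.10986148454126478 168.37028962884224
corner [0.51623989 0.30330617 0.036     ]
corner [0.49568288 0.2018455  0.036     ]
corner [0.64881564 0.17025819 0.036     ]
ro [ 0.52170653 -0.13828064  0.034     ]
ro [ 0.54089048 -0.32568367  0.034     ]
[-0.6331648  -0.64713565  0.13769245]
```
Excellent: heights 0.123 and 0.201 match. Gauge yaw: -x dir = (cos168.4...) => gauge +x direction azimuth -11.6°. From corners: front edge direction (0.0206,0.1015) → y axis azimuth 78.5° → yaw -11.5. Good. Gauge x=(0.980,-0.2,0), y=(0.2,0.98,0).

Both points check out: the ball is at 123 mm, the hub at 201 mm with a 110 mm arm, and gauge yaw is about -11.5° from two independent cues. Next I go above the key, fingers shut, aligning the wrist to the gauge on the way.

The rows are not in the units I measure in: shifts go in units of 25 mm and turns go in units of 10 degrees. I convert before sending: -0.647 m is -25.88, -0.633 m is -25.32, -13 degrees is -1.3.

```bash
echo '[-25.32,-25.88,0,0,0,-1.3,0,-25.32,-25.88,0,0,0,-1.3,0,-25.32,-25.88,0,0,0,-1.3,0,-25.32,-25.88,0,0,0,-1.3,0,-25.32,-25.88,0,0,0,-1.3,0,-25.32,-25.88,0,0,0,-1.3,0,-25.32,-25.88,0,0,0,-1.3,0,-25.32,-25.88,0,0,0,-1.3,0,-25.32,-25.88,0,0,0,-1.3,0,-25.32,-25.88,0,0,0,-1.3,0,-25.32,-25.88,0,0,0,-1.3,0,-25.32,-25.88,0,0,0,-1.3,0,-25.32,-25.88,0,0,0,-1.3,0,-25.32,-25.88,0,0,0,-1.3,0,-25.32,-25.88,0,0,0,-1.3,0,-25.32,-25.88,0,0,0,-1.3,0,-25.32,-25.88,0,0,0,-1.3,0,-25.32,-25.88,0,0,0,-1.3,0,-25.32,-25.88,0,0,0,-1.3,0,-25.32,-25.88,0,0,0,-1.3,0]' > next.json && python3 steer.py next.json
python3 -c "
from h import *
s=bot.read_state();print(s['position'],s['tcp_rot'],s['force'],s['opening'],s['tcp_rot'].T@(np.array([.566,-.2842,.0567])-s['position']))"
```

```text
time_s: 2.1
position: [0.5661, -0.2843, 0.1932]
tcp_rot: [[-0.979, 0.203, -0.001], [0.203, 0.979, 0.001], [0.001, 0.001, -1.0]]
force: [-1.0, 0.9, -0.1]
opening: 0.008
grasp_force: 0.0
[ 0.56610567 -0.28434347  0.19320036] [[-9.79205426e-01  2.02867824e-01 -1.17466817e-03]
 [ 2.02866443e-01  9.79205686e-01  1.19583427e-03]
 [ 1.39283805e-03  9.32666654e-04 -9.99998595e-01]] [-0.97778146  0.88954818 -0.06903663] 0.007685975962598749 [-5.75456027e-05 -8.26444619e-06  1.36500464e-01]
```

Centred over the key. I descend to about 6 mm above it, then slowly into contact.

Scaled: 0.139 m is 5.56, 0.137 m is 5.48.

```bash
echo '[0,0,2,0,0,0,0,0,0,3.6,0,0,0,0,0,0,4.8,0,0,0,0,0,0,5.2,0,0,0,0,0,0,5.36,0,0,0,0,0,0,5.48,0,0,0,0,0,0,5.56,0,0,0,0,0,0,5.56,0,0,0,0]' > next.json && python3 steer.py next.json
```

```text
time_s: 2.9
position: [0.5673, -0.2836, 0.0566]
tcp_rot: [[-0.98, 0.2, 0.002], [0.2, 0.98, -0.001], [-0.002, -0.001, -1.0]]
force: [1.2, -0.0, -0.1]
opening: 0.004
grasp_force: 0.0
```

Scaled: 0.002 m is 0.08, 0.001 m is 0.04.

```bash
echo '[0,0,0.04,0,0,0,0,0,0,0.08,0,0,0,0,0,0,0.08,0,0,0,0]' > next.json && python3 steer.py next.json; echo '[0,0,0.04,0,0,0,0,0,0,0.08,0,0,0,0,0,0,0.08,0,0,0,0]' > next.json && python3 steer.py next.json; echo '[0,0,0.04,0,0,0,0,0,0,0.08,0,0,0,0,0,0,0.08,0,0,0,0]' > next.json && python3 steer.py next.json
```

```text
time_s: 3.2
position: [0.5665, -0.2833, 0.0534]
tcp_rot: [[-0.98, 0.201, 0.0], [0.201, 0.98, -0.0], [-0.0, -0.0, -1.0]]
force: [0.1, 0.2, 0.6]
opening: 0.005
grasp_force: 0.0
time_s: 3.5
position: [0.5663, -0.2831, 0.051]
tcp_rot: [[-0.98, 0.201, -0.0], [0.201, 0.98, 0.0], [0.0, 0.0, -1.0]]
force: [-0.3, 0.1, 0.7]
opening: 0.004
grasp_force: 0.0
time_s: 3.8
position: [0.5664, -0.2831, 0.049]
tcp_rot: [[-0.98, 0.2, -0.0], [0.2, 0.98, 0.0], [0.0, 0.0, -1.0]]
force: [-0.1, 1.1, -0.0]
opening: 0.004
grasp_force: 0.0
```

```bash
echo '[0,0,0.04,0,0,0,0,0,0,0.08,0,0,0,0,0,0,0.08,0,0,0,0]' > next.json && python3 steer.py next.json; echo '[0,0,0.04,0,0,0,0,0,0,0.08,0,0,0,0,0,0,0.08,0,0,0,0]' > next.json && python3 steer.py next.json; python3 -c "
from h import *
c=cap('scene','scene2')
x=cv2.imread('pics/scene2.png')[160:250,190:310];cv2.imwrite('pics/crop2.png',cv2.resize(x,(800,600),interpolation=cv2.INTER_CUBIC))"
```

```text
time_s: 4.1
position: [0.5664, -0.2831, 0.0471]
tcp_rot: [[-0.98, 0.201, -0.0], [0.201, 0.98, 0.0], [0.0, 0.0, -1.0]]
force: [0.4, 0.8, -0.1]
opening: 0.009
grasp_force: 0.0
time_s: 4.4
position: [0.5664, -0.2831, 0.0451]
tcp_rot: [[-0.98, 0.201, -0.0], [0.201, 0.98, 0.0], [0.0, 0.0, -1.0]]
force: [0.4, 0.9, 0.3]
opening: 0.007
grasp_force: 0.0
```

View pics/crop2.png

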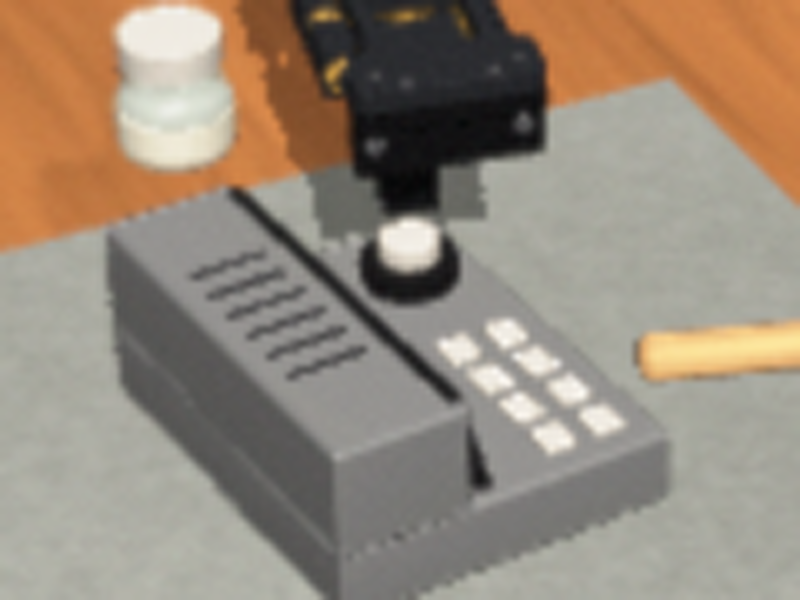

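The fingers (tip near crop (408,213)) look behind or above the cap (top centre near crop (408,231)), and there is no contact force. I'll check by projecting the TCP.

```bash
python3 -c "
from h import *
s,t=ld('scene2'),ld('top1');p=bot.read_state()['position']
print(p,(proj(s,p)-[190,160])*6.667)
for z in (.034,.04,.045,.05,.055,.06):
    for n,q in (('s',atz(s,(251.2,194.6),z)),('t',atz(t,(424.5,243.9),z))): print(z,n,q[:2],end=' ')
    print()
print(np.abs(np.array(s['view'])-np.array(ld('scene1')['view'])).max())
c=cap('top','top2')
x=c['color'][200:290,370:490,::-1];cv2.imwrite('pics/crop3.png',cv2.resize(x,(800,600),interpolation=cv2.INTER_CUBIC));print((proj(c,p)-[370,200])*6.667)
"
```

```text
[ 0.56644992 -0.28316212  0.04515651] [[408.55251327 256.07180954]]
0.034 s [ 0.551994   -0.31646544] 0.034 t [ 0.57030036 -0.28882937] 
0.04 s [ 0.55559892 -0.30799345] 0.04 t [ 0.5692346 -0.2876434] 
0.045 s [ 0.55860303 -0.30093347] 0.045 t [ 0.56834647 -0.28665509] 
0.05 s [ 0.56160713 -0.29387348] 0.05 t [ 0.56745834 -0.28566679] 
0.055 s [ 0.56461124 -0.2868135 ] 0.055 t [ 0.56657021 -0.28467848] 
0.06 s [ 0.56761534 -0.27975351] 0.06 t [ 0.56568208 -0.28369017] 
0.0
[[354.44182038 297.32341148]]
```

View pics/crop3.png

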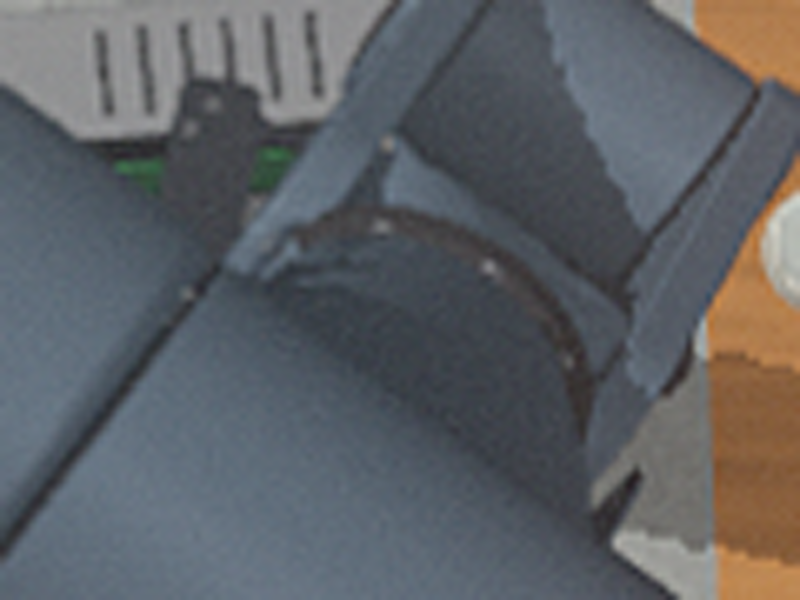

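The arm hides the tip in the top view, showing only the upper arm over the key, and in the scene view the TCP projects at crop (408,256), inside an unobstructed cap. I'll draw the expected tool geometry on both scene pictures.

```bash
python3 -c "
from h import *
s=ld('scene2');R=bot.read_state()['tcp_rot'];p=bot.read_state()['position'];c0=ld('scene1')
R0=np.array([[-.9095,.4158,-.001],[.4158,.9095,-.0016],[0,-.002,-1]]);p0=np.array([.2594,.5678,.1934])
def d(f,c,p,R,x,y,w,h,k,op):
    im=cv2.resize(cv2.imread(f)[y:y+h,x:x+w],(w*k,h*k),interpolation=cv2.INTER_CUBIC)
    L=[]
    def box(x0,y0,z0,x1,y1,z1,col):
        P=np.array([[a,b,e] for a in(x0,x1) for b in(y0,y1) for e in(z0,z1)])
        q=((proj(c,p+P@R.T)-[x,y]+.5)*k).astype(int)
        for i in range(8):
            for j in (1,2,4):
                if not i&j: cv2.line(im,tuple(map(int,q[i])),tuple(map(int,q[i|j])),col,1)
    box(-.0375,-.095,-.07,.0375,.095,-.10,(0,255,255))
    box(-.0095,-op-.015,0,.0095,op+.015,-.05,(0,255,0))
    cv2.circle(im,tuple(int(v) for v in (proj(c,p)[0]-[x,y]+.5)*k),3,(0,0,255),-1)
    return im
a=d('pics/scene2.png',s,p,R,190,110,100,120,4,0);b=d('pics/scene1.png',c0,p0,R0,540,220,100,120,4,.0435)
cv2.imwrite('pics/ov.png',np.hstack([a,b]))"
```

```text
(no output)
```

View pics/ov.png

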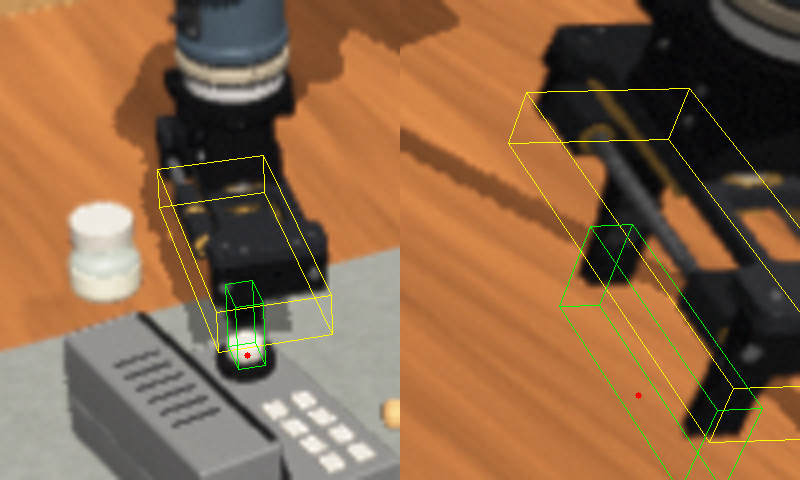

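The overlay shows the finger column (ov x 228–262) lined up sideways with the cap, but the tip ends near y≈305–325, above the modelled tip at 340–368. So the tip appears to be higher than modelled and still above the cap. I'll raise it clear of the cap and measure the tip against its stated position.

Scaled: -0.04 m is -1.6.

```bash
echo '[0,0,-1.6,0,0,0,0,0,0,-1.6,0,0,0,0,0,0,-1.6,0,0,0,0]' > next.json && python3 steer.py next.json | head -2; python3 -c "
from h import *
c=cap('scene','scene3');p=bot.read_state()['position'];R=bot.read_state()['tcp_rot']
x,y,w,h,k=215,140,75,75,8
im=cv2.resize(cv2.imread('pics/scene3.png')[y:y+h,x:x+w],(w*k,h*k),interpolation=cv2.INTER_CUBIC)
for z,col in((0,(0,0,255)),(-.01,(0,255,0)),(-.02,(0,255,255)),(-.03,(255,0,255))):
    P=np.array([[a,b,z] for a,b in((-.0095,-.015),(.0095,-.015),(.0095,.015),(-.0095,.015))])
    cv2.polylines(im,[((proj(c,p+P@R.T)-[x,y]+.5)*k).astype(np.int32)],True,col,1)
cv2.imwrite('pics/ov2.png',im)"
```

```text
time_s: 4.8
position: [0.5673, -0.2837, 0.0864]
```

View pics/ov2.png

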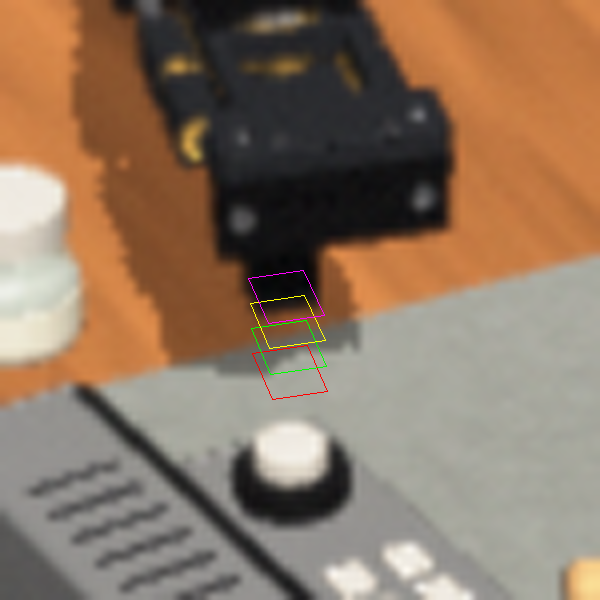

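The tip's near bottom edge is at about y≈320, matching the magenta box, so the visible tips are about 30 mm above the stated TCP, or displaced horizontally. I'll use the start pictures from both cameras to tell which.

```bash
python3 -c "
from h import *
R=np.array([[-.9095,.4158,-.001],[.4158,.9095,-.0016],[0,-.002,-1]]);p=np.array([.2594,.5678,.1934])
o=[]
for f,x,y,w,h,k in(('scene1',565,225,75,100,5),('top1',0,325,85,100,5)):
    c=ld(f);im=cv2.resize(cv2.imread(f'pics/{f}.png')[y:y+h,x:x+w],(w*k,h*k),interpolation=cv2.INTER_CUBIC)
    for z,col in((0,(0,0,255)),(-.03,(255,0,255))):
      for s in(-1,1):
        P=np.array([[a,b*s,z] for a,b in((-.0095,.0435),(.0095,.0435),(.0095,.0585),(-.0095,.0585))])
        cv2.polylines(im,[((proj(c,p+P@R.T)-[x,y]+.5)*k).astype(np.int32)],True,col,1)
    o.append(im)
cv2.imwrite('pics/ov3.png',np.hstack(o))"
```

```text
(no output)
```

View pics/ov3.png

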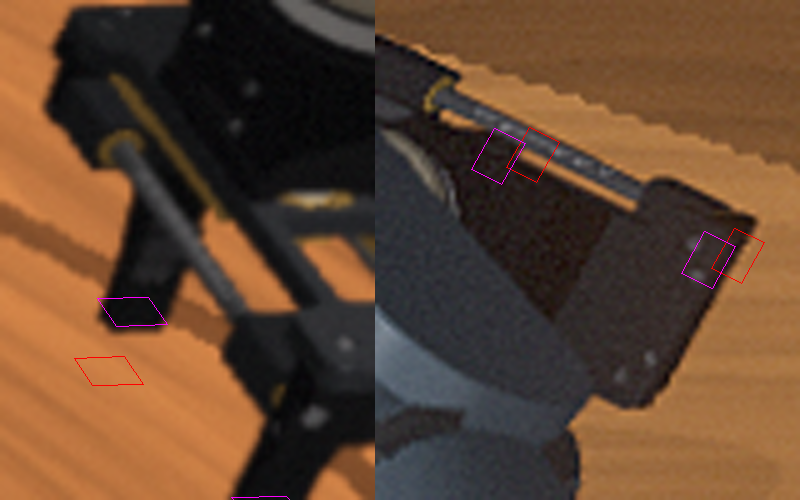

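Both views agree: the tips sit about 28 mm short of the reported TCP, purely along the tool's axis, and the missing contact force fits that. Contact should come at a reported z of about 0.029, so I go on down with that correction, watching the force.

Scaled: 0.05 m is 2, 0.04 m is 1.6.

```bash
echo '[0,0,1.6,0,0,0,0,0,0,2,0,0,0,0,0,0,2,0,0,0,0]' > next.json && python3 steer.py next.json; echo '[0,0,0.08,0,0,0,0,0,0,0.16,0,0,0,0,0,0,0.2,0,0,0,0,0,0,0.2,0,0,0,0]' > next.json && python3 steer.py next.json|grep -E 'pos|force:'; echo '[0,0,0.04,0,0,0,0,0,0,0.08,0,0,0,0,0,0,0.08,0,0,0,0]' > next.json && python3 steer.py next.json|grep -E 'pos|force:'
```

```text
time_s: 5.15
position: [0.564, -0.2814, 0.0323]
tcp_rot: [[-0.98, 0.201, -0.006], [0.201, 0.98, 0.004], [0.007, 0.003, -1.0]]
force: [-0.0, -0.3, 0.4]
opening: 0.006
grasp_force: 0.0
position: [0.5668, -0.2834, 0.0309]
force: [-0.9, 0.1, 0.9]
grasp_force: 0.0
position: [0.5664, -0.2832, 0.0283]
force: [0.7, 0.4, -0.3]
grasp_force: 0.0
```

```bash
echo '[0,0,0.04,0,0,0,0,0,0,0.08,0,0,0,0,0,0,0.08,0,0,0,0]' > next.json && python3 steer.py next.json|grep -E 'pos|force:'; echo '[0,0,0.04,0,0,0,0,0,0,0.08,0,0,0,0,0,0,0.08,0,0,0,0]' > next.json && python3 steer.py next.json|grep -E 'pos|force:';echo '[0,0,0.04,0,0,0,0,0,0,0.08,0,0,0,0,0,0,0.08,0,0,0,0]' > next.json && python3 steer.py next.json|grep -E 'pos|force:'
```

```text
position: [0.5665, -0.2832, 0.0263]
force: [-0.2, -0.0, 1.5]
grasp_force: 0.9
position: [0.5665, -0.2832, 0.0243]
force: [-0.8, 0.2, 3.5]
grasp_force: 1.4
position: [0.5665, -0.2832, 0.0223]
force: [-0.5, 0.1, 4.5]
grasp_force: 1.9
```

Key contact confirmed and the spring is loading up. Pressing on to the bottom stop.

Scaled: 0.001 m is 0.04.

```bash
echo '[0,0,0.04,0,0,0,0,0,0,0.04,0,0,0,0,0,0,0.04,0,0,0,0]' > next.json && python3 steer.py next.json|grep -E 'pos|force:'; echo '[0,0,0.04,0,0,0,0,0,0,0.04,0,0,0,0,0,0,0.04,0,0,0,0]' > next.json && python3 steer.py next.json|grep -E 'pos|force:'
```

```text
position: [0.5665, -0.2832, 0.0221]
force: [-2.8, 1.7, 8.1]
grasp_force: 3.8
position: [0.5666, -0.2832, 0.022]
force: [-2.5, 1.8, 12.4]
grasp_force: 6.1
```

The bottom stop is reached (stalled at 0.022, 12 N). Releasing the key and rising, then travelling over the ball with the gripper half open.

```bash
echo '[0,0,-0.16,0,0,0,0,0,0,-0.4,0,0,0,0,0,0,-0.8,0,0,0,0,0,0,-1.2,0,0,0,0,0,0,-1.2,0,0,0,0,0,0,-3.2,0,0,0,0,0,0,-5.2,0,0,0,0,0,0,-7.2,0,0,0,0,0,0,-8.8,0,0,0,0,0,0,-8.8,0,0,0,0]' > next.json && python3 steer.py next.json
echo '[7.44,22.56,0,0,0,0,0.6,7.44,22.56,0,0,0,0,0.6,7.44,22.56,0,0,0,0,0.6,7.44,22.56,0,0,0,0,0.6,7.44,22.56,0,0,0,0,0.6,7.44,22.56,0,0,0,0,0.6,7.44,22.56,0,0,0,0,0.6,7.44,22.56,0,0,0,0,0.6,7.44,22.56,0,0,0,0,0.6,7.44,22.56,0,0,0,0,0.6,7.44,22.56,0,0,0,0,0.6,7.44,22.56,0,0,0,0,0.6,7.44,22.56,0,0,0,0,0.6,7.44,22.56,0,0,0,0,0.6,7.44,22.56,0,0,0,0,0.6]' > next.json && python3 steer.py next.json
python3 -c "
from h import *
s=bot.read_state();print(s['tcp_rot'].T@(np.array([.4975,.3065,.0753])-s['position']))
s=cap('scene','scene4');t=ld('scene1')
a,b=cv2.imread('pics/scene1.png').astype(int),cv2.imread('pics/scene4.png').astype(int)
print('key diff',np.abs(a-b)[185:210,240:262].mean())"
```

```text
time_s: 8.35
position: [0.5702, -0.2858, 0.2477]
tcp_rot: [[-0.98, 0.2, 0.012], [0.2, 0.98, -0.009], [-0.014, -0.006, -1.0]]
force: [0.9, -0.4, 1.1]
opening: 0.006
grasp_force: 0.0
time_s: 9.85
position: [0.497, 0.3055, 0.2395]
tcp_rot: [[-0.98, 0.201, -0.002], [0.201, 0.98, -0.001], [0.001, -0.001, -1.0]]
force: [-0.5, 0.7, -0.7]
opening: 0.601
grasp_force: 0.0
[-0.00047821  0.00128053  0.16415203]
key diff 7.070909090909091
```

Scaled: 0.164 m is 6.56, 0.001 m is 0.04.

```bash
echo '[0,0.04,2,0,0,0,0.6,0,0.04,4,0,0,0,0.6,0,0.04,5.2,0,0,0,0.6,0,0.04,6,0,0,0,0.6,0,0.04,6.4,0,0,0,0.6,0,0.04,6.56,0,0,0,0.6,0,0.04,6.56,0,0,0,0.6,0,0.04,6.56,0,0,0,0.6]' > next.json && python3 steer.py next.json
python3 -c "
from h import *
c=cap('scene','scene5');p=bot.read_state()['position']
cv2.imwrite('pics/s5.png',cv2.resize(cv2.imread('pics/scene5.png')[215:335,310:470],(800,600),interpolation=cv2.INTER_CUBIC))
print(p,(proj(c,p+[0,0,.0287])-[310,215])*5)"
```

```text
time_s: 10.7
position: [0.4987, 0.3077, 0.0775]
tcp_rot: [[-0.98, 0.201, 0.002], [0.201, 0.98, 0.001], [-0.002, 0.001, -1.0]]
force: [0.6, 0.5, -0.3]
opening: 0.601
grasp_force: 0.0
[0.49865559 0.30784356 0.07760071] [[447.88682036 457.38370904]]
```

View pics/s5.png

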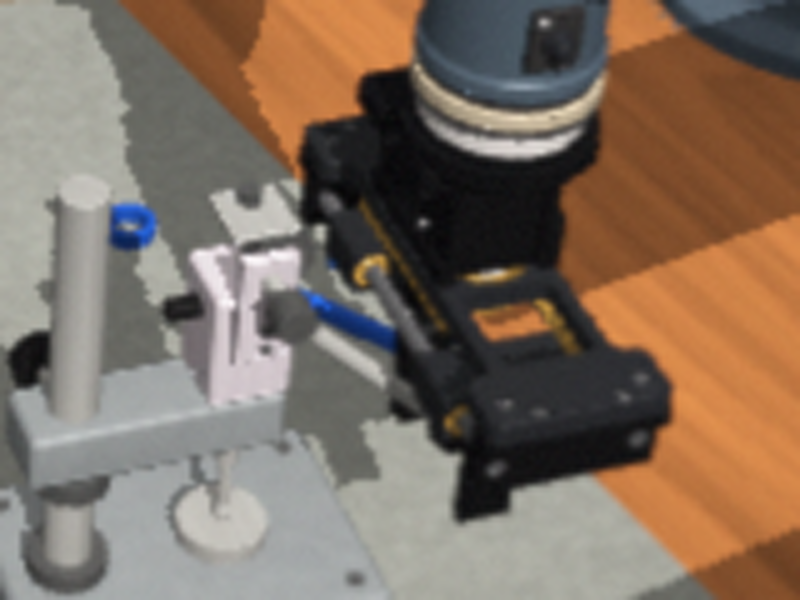

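The view shows the lever still at rest and the fingers straddling the hidden ball (near tip at (480,510), far tip at (405,410)), clear of the gauge. Closing.

```bash
echo '[0,0,0,0,0,0,0.3,0,0,0,0,0,0,0.1,0,0,0,0,0,0,0,0,0,0,0,0,0,0,0,0,0,0,0,0,0,0,0,0,0,0,0,0]' > next.json && python3 steer.py next.json
```

```text
time_s: 11.35
position: [0.4973, 0.3064, 0.0762]
tcp_rot: [[-0.98, 0.2, -0.001], [0.2, 0.98, -0.002], [0.0, -0.002, -1.0]]
force: [-0.1, -4.6, 2.2]
opening: 0.228
grasp_force: 30.0
```

```bash
python3 -c "
import numpy as np
for t in range(0,85,5):
    a=np.radians(t-45);print(t,round(.11*(np.cos(a)-np.cos(np.pi/4)),4),round(-.11*(np.sin(a)+np.sin(np.pi/4)),4))"
```

```text
0 0.0 -0.0
5 0.0065 -0.0071
10 0.0123 -0.0147
15 0.0175 -0.0228
20 0.0219 -0.0313
25 0.0256 -0.0402
30 0.0285 -0.0493
35 0.0305 -0.0587
40 0.0318 -0.0682
45 0.0322 -0.0778
50 0.0318 -0.0874
55 0.0305 -0.0969
60 0.0285 -0.1063
65 0.0256 -0.1154
70 0.0219 -0.1243
75 0.0175 -0.1328
80 0.0123 -0.1409
```

Scaled: -0.003 m is -0.12, 0.003 m is 0.12.

```bash
echo '[0.12,-0.12,0,0,0,0,0]' > next.json && python3 steer.py next.json >/dev/null 2>&1 & sleep 0; kill %1 2>/dev/null; true
```

```text
(no output)
```

That command was a slip of mine: it included a stray sideways row, which I tried to cancel. I'll check whether it ran before going on.

```bash
python3 -c "
from h import *
s=bot.read_state();print(s['time_s'],s['position'],s['force'],s['opening'],s['grasp_force'])"
```

```text
11.35 [0.49728352 0.30643617 0.07623558] [-0.14713679 -4.62177119  2.23514396] 0.22792959579898914 29.96537771075964
```

The clock still reads 11.35, so the row never ran. Now I swing up the first 30° of the arc.

Scaled: -0.0493 m is -1.972, -0.0402 m is -1.608.

```bash
echo '[0.26,0,-0.284,0,0,0,0,0.492,0,-0.588,0,0,0,0,0.7,0,-0.912,0,0,0,0,0.876,0,-1.252,0,0,0,0,1.024,0,-1.608,0,0,0,0,1.14,0,-1.972,0,0,0,0,1.14,0,-1.972,0,0,0,0,1.14,0,-1.972,0,0,0,0]' > next.json && python3 steer.py next.json
```

```text
time_s: 12.15
position: [0.4687, 0.3123, 0.1255]
tcp_rot: [[-0.98, 0.2, -0.001], [0.2, 0.98, -0.002], [0.001, -0.002, -1.0]]
force: [1.5, -4.6, -2.7]
opening: 0.23
grasp_force: 30.0
```

```bash
echo '[0.08,0,-0.376,0,0,0,0,0.132,0,-0.756,0,0,0,0,0.148,0,-1.14,0,0,0,0,0.132,0,-1.524,0,0,0,0,0.08,0,-1.904,0,0,0,0,0,0,-2.28,0,0,0,0,-0.116,0,-2.644,0,0,0,0,-0.264,0,-3,0,0,0,0,-0.44,0,-3.34,0,0,0,0,-0.648,0,-3.664,0,0,0,0,-0.648,0,-3.664,0,0,0,0,-0.648,0,-3.664,0,0,0,0,-0.648,0,-3.664,0,0,0,0,-0.648,0,-3.664,0,0,0,0]' > next.json && python3 steer.py next.json
python3 -c "
from h import *
c=cap('scene','scene6');c2=cap('top','top6');s=bot.read_state();p=s['position']
a=np.radians(35);G=np.array([-.98,.2,0]);P=np.array([.57306,.29098,.2011]);B=P+.11*(np.cos(a)*G+np.array([0,0,np.sin(a)]))
print('grasp',p+[0,0,.0477],'ideal ball',B,s['qvel'].round(2))
im=cv2.resize(cv2.imread('pics/scene6.png')[200:320,310:470],(800,600),interpolation=cv2.INTER_CUBIC)
for th in(70,80,90):
    a=np.radians(th-45)
    for r in(.02,.045,.07,.11):
        q=(proj(c,P+r*(np.cos(a)*G+np.array([0,0,np.sin(a)])))[0]-[310,200]+.5)*5
        cv2.circle(im,(int(q[0]),int(q[1])),2,{70:(255,0,0),80:(0,255,0),90:(0,0,255)}[th],-1)
cv2.imwrite('pics/s6.png',im)"
```

```text
time_s: 13.55
position: [0.4825, 0.3095, 0.217]
tcp_rot: [[-0.98, 0.2, -0.006], [0.2, 0.98, -0.002], [0.005, -0.003, -1.0]]
force: [-3.8, -5.0, -2.3]
opening: 0.229
grasp_force: 30.0
grasp [0.48248371 0.30952572 0.26473887] ideal ball [0.48475541 0.30900134 0.26419341] [-0.01  0.1   0.02 -0.02 -0.03  0.06]
```

View pics/s6.png

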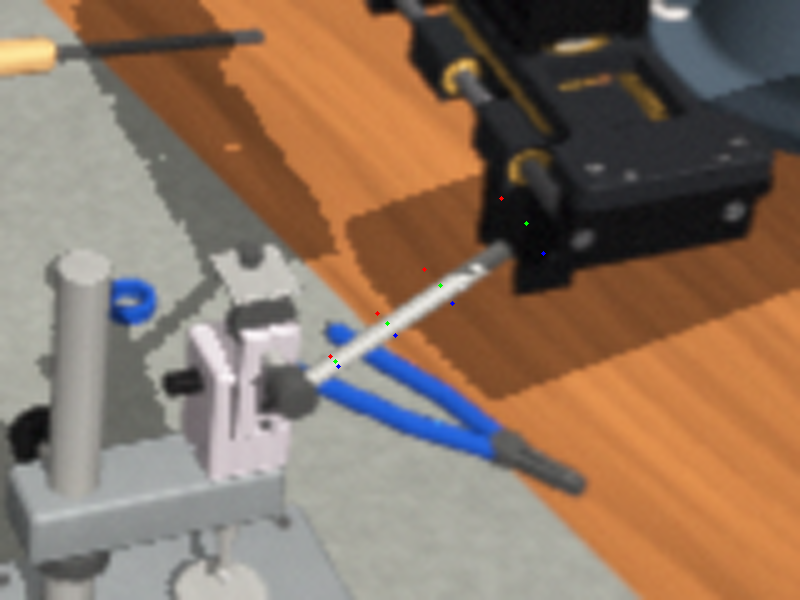

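The rod runs from (320,375) to (510,245). Its slope of about -0.68 lies between the 80° and 90° markers, giving roughly 82°, well within ±9°, and the ball is in the fingers. Settling, then handing in.

```bash
echo '[0,0,0,0,0,0,0,0,0,0,0,0,0,0,0,0,0,0,0,0,0,0,0,0,0,0,0,0,0,0,0,0,0,0,0]' > next.json && python3 steer.py next.json; python3 -c "
from h import *
a=np.radians(35)
s=bot.read_state();g=s['position']+[0,0,.0477]-np.array([.57306,.29098,.2011]);print(np.degrees(np.arctan2(g[2],g[:2]@[-.98,.2]))+45, s['qvel'].round(2));print(bot.hand_in())"
```

```text
time_s: 14.15
position: [0.4825, 0.3095, 0.217]
tcp_rot: [[-0.98, 0.2, -0.006], [0.2, 0.98, -0.002], [0.006, -0.003, -1.0]]
force: [-3.7, -5.3, -2.4]
opening: 0.229
grasp_force: 30.0
79.51030579209265 [ 0.03  0.1  -0.17  0.11 -0.   -0.04]
the job is handed in; nothing more can be done
None
```

The job is handed in (no verdict was returned): I pressed the zero key to its stop and released it with the lever at rest, then swung the lever up to about 80–82° (highest lift is 80°), where the gripper holds it still with 30 N; I kept clear of the loose items but did not re-measure them or the key at the end.

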